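# Anchor the boom stand and hold its microscope out at 100 mm

### The job

Anchor the small boom stand to the bench by pressing the lever on its base all the way down until it snaps over and stays down. Then squeeze the grip head at the end of the boom so that its lock button goes in, draw the boom out to 100 mm on its scale (the second long line level with the mouth of the sleeve), and finish while still squeezing the grip and holding the boom on that mark, because it springs back if let go and a colleague is about to tighten the clamp. Leave the dish and the small things lying about where they are.

Things in the scene. Friction and masses are not known exactly. Their poses are not given: they have to be found in the camera images.
- stand: Fixed. Origin: centre of its underside. Boom stand: round white vacuum base 136 mm across, 46 high; 22 mm column; on it a level aluminium sleeve, 28 mm square, 200 mm long along the stand's y from -100 mm (open mouth) to +100, axis 225 mm above the bench. Thumbscrews: on top of the sleeve 60 mm from the column towards the mouth, 253 mm high; on the clamp's +x. Lever to -x, boom to -y.
- base_lever (a joint): Base lever, hinged at the base's rim about a level axis along the stand's y (62 mm from the column axis towards -x, 38 mm above the bench). 0 = sprung up, 0.55 rad above level; 0.55 = level, down on its stop. Resists with 1 to 2 N at the pad, up to 9 N at 0.2 to 0.3 rad, snaps over near 0.4 and then stays at about 0.54 by itself.
- lever_pad (a point): Middle of the top of the black ribbed pad at the lever's free end (40 mm long, 44 wide, 9 thick), 70 mm from the hinge. About 80 mm above the bench with the lever up; 44 mm when down, then 132 mm from the column axis towards the stand's -x. Nothing lies under it. The point turns with the lever.
- boom (a joint): How far the boom is drawn out, m: 0 parked, 0.130 at its far stop. Equal to the scale reading. While parked a lock pin holds it (1 mm of play); with the lock button in by 3.5 mm or more it slides freely. A return spring draws it back with 3 to 4.5 N all the time; let go, it runs back to about 20 mm.
- sleeve_mouth (a point): Upper edge, middle, of the sleeve's open mouth, where the scale is read: cross lines on the top face of the 18 mm square steel bar every 10 mm, those at 0, 50 and 100 mm over the whole width of the bar, the others half as long. 0 is at the mouth when the boom is parked.
- boom_grip (a point): Black grip head, boom's end. Origin: centre, 225 mm above the bench, 28 mm beyond the mouth when parked. Axes as the stand's. Block 30 mm along x (squeeze direction; 36 with the button out, 31 in), 46 along y, 36 high. Lock button in its +x side. Boom runs out to -y. On its -y side an upright pen microscope, 44 mm ring, axis 47 mm from the origin, 120 to 243 mm high. 60 mm clear on both x sides.
- lock_button (a joint): How far the lock button is pressed in, m: 0 out, 0.005 fully in (about 7 N). It springs out when let go.
- button_face (a point): Middle of the lock button's outer face (18 mm along y, 22 mm high), 21 mm from the grip head's centre towards its +x while out.
- petri_dish: Closed Petri dish, 92 mm across, 16 mm high, lying below the place the microscope is drawn out to. Loose, to be left alone. Origin: centre of its underside.
- oil_bottle: Small amber dropper bottle, 28 mm across, 58 mm high, beside the base lever. Loose, to be left alone. Origin: centre of its underside.
- tweezers: Steel tweezers lying flat, 135 mm long, 10 mm high. Loose, to be left alone. Origin: their middle, on the bench.
- slide_box: Grey slide box with white lid, 84 x 100 mm, 35 mm high, beyond the boom. Loose, to be left alone. Origin: centre of its underside.
- tally_counter: Round steel hand counter, 44 mm across, 38 mm high. Loose, to be left alone. Origin: centre of its underside.
- objective_case: Clear round case with a brass objective, 42 mm across, 50 mm high. Loose, to be left alone. Origin: centre of its underside.
- marker_pen: White marker with black cap lying flat, 120 mm long, 13 mm thick. Loose, to be left alone. Origin: its middle, on the bench.

How it is judged:
By the outcome, as a careful person would: the job done as asked, in the order asked, and still so for the second after the job is handed in, while the arm keeps its last pose, push and grip.
It also fails if it takes over 45 s, if anything falls off the work surface, if the arm or the gripper's body presses on something with over 40 N, if the wrist force passes 120 N, or if a joint passes its speed limit or range.

### The arm

A 6-joint arm with a two-finger parallel gripper is mounted at the origin on the work surface. World frame = base frame: x ahead of the robot, y to its left, z up, the work surface at z = 0. Lengths are in m, angles in rad, forces in N, time in s.
With the tool pointing down it reaches from about 0.25 to 0.725 m from the base axis. Payload 9.7 kg.
Tool frame: the origin (TCP) lies midway between the tips of the shut fingers; the grasp point (between the pads) lies 19 mm behind it; z points along the fingers, y is the line along which they close (so a half turn about z gives the same grasp; the last joint's range is limited). The gripper opens to 85 mm and grips with 20 to 120 N. Pads are 22 mm wide; open, the fingers measure 114 mm over their backs; the gripper's body (76 mm by 85 mm) begins 54 mm behind the grasp point. The pads swing forward as they close: fully open they stand 13 mm farther back than shut.
Start: joints at [-1.29, 0.087, 0.176, 1.66, 0, 1.571], TCP at [0.152, -0.528, 0.231] pointing down, gripper open.
Joint ranges: [-3.13, 3.13], [-0.85, 1.81], [-1.15, 1.24], [-2.2, 2.28], [-1.44, 1.52], [-3.14, 3.14]. Speed limits (rad/s): [2.22, 2.22, 2.57, 3.14, 3.14, 3.14].

### API

Orientations are given as a rotation vector (axis times angle).
In Python, from bench import status, viewer, robot gives the robot as it stands. The module is installed in compiled form; this text tells all that it offers.
- The arm moves only by the shell command python3 -m handwheel 'ROWS' [OPENING] [FORCE]. ROWS is text: rows parted by semicolons, each of 6 numbers parted by spaces: the shift along the tool's x, y, z in cm, then the turn, a rotation vector about the tool's x, y, z in rad. In form: tx ty tz wx wy wz; .... A call has 1 to 8 rows; each row is the pose to reach, as a shift and turn from the pose commanded when the call began, along the tool's axes at that moment; what a row does not reach only later rows make up. A row lasts 1/8 s, in which the tool goes at most 62.5 mm and 10.7 degrees, less where a joint would pass 70% of its speed; a pose out of reach is approached as far as the arm can. A call with a gripper value outside its range is refused whole. OPENING is the closure in counts, from 0 (fully open) to 255 (shut), set as the call begins (- or left out, the last holds). The fingers move at their own pace and stop on an object; FORCE is the grip in N (left out, the last holds). Time passes only in rows, so rows that repeat a pose let the fingers close. It gives the time, the measured TCP pose, the force, the opening and the grip force at its end, in the units of the state.
- status.get_state(): the state, without advancing time (a new reading comes with each control period).
- viewer.camera(name): name is "side" or "top"; returns (picture, depth): 384x512x3 uint8, blue, green, red; 384x512 float32, m along the optical axis (not along the pixel's ray), 0 where there is no reading.
- viewer.get_calibration(name): a dict with "fov_y" (degrees; the focal length in pixels is half the picture's height over the tangent of half this angle, whatever the lens; pixels are square), "cx", "cy" (the principal point, pixels), "rvec" (rotation vector, rad) and "tvec" (3), from world to camera coordinates, as OpenCV has them. Camera axes: x right, y down, z forward; pixel columns grow to the right and rows downward; lengths in m; the calibration is good to about 2 mm. A picture is of the moment at which its call begins. get_calibration takes no time and is no camera call.
- robot.close_job(): hands the job in; it is judged then, once.
The state is a dict: "t": time; "joint_pos": joint angles; "dq": joint speeds; "joint_efforts": joint torques, N m; "tcp_pos": TCP position; "eef_rot": TCP orientation; "contact_force": force on the tool from outside, world axes, zero at the start; "wrist_torque": the same for the moment, N m; "width": opening from 0.0 (shut) to 1.0 (fully open); "grip_force": force on a finger pad.
Only numpy, scipy, OpenCV 4.12 (cv2) and the standard library are available. Lean on these libraries where they do the work, as an engineer would, in place of code of your own. Each camera call takes 0.05 s, during which the arm holds its last target. There are 200 camera calls.

## Working session

There is one attempt and no reset: what is moved stays moved. The work goes in short steps, Python scripts to look and compute and a shell command to move; the robot and the scene stay as the last step left them, time stands still between calls to the robot, and variables do not carry over. Pictures are saved under pics/ and viewed, at most 10 in all, crops included, and the job is handed in when it is done.

```bash
mkdir -p pics
cat > h.py <<'E'
import numpy as np, cv2
from bench import status, viewer, robot
def cal(n):
    c=viewer.get_calibration(n); R=cv2.Rodrigues(np.array(c["rvec"],float))[0]; t=np.array(c["tvec"],float).ravel()
    f=192/np.tan(np.radians(c["fov_y"])/2); return R,t,f,c["cx"],c["cy"]
def pt(n,u,v,d):
    R,t,f,cx,cy=cal(n); return R.T@(np.array([(u-cx)/f*d,(v-cy)/f*d,d])-t)
def onz(n,u,v,z):
    R,t,f,cx,cy=cal(n); C=-R.T@t; r=R.T@np.array([(u-cx)/f,(v-cy)/f,1]); return C+r*(z-C[2])/r[2]
def proj(n,p):
    R,t,f,cx,cy=cal(n); q=R@np.array(p)+t; return np.array([cx+f*q[0]/q[2],cy+f*q[1]/q[2]])
def cloud(n,d):
    R,t,f,cx,cy=cal(n); v,u=np.mgrid[:384,:512]; P=np.stack([(u-cx)/f*d,(v-cy)/f*d,d],-1); W=(P-t)@R; W[d==0]=np.nan; return W
E
python3 - <<'E'
from h import *
np.set_printoptions(precision=3,suppress=True)
for n in("top","side"):
    i,d=viewer.camera(n); cv2.imwrite(f"pics/{n}0.png",cv2.resize(i,(768,576))); np.savez(f"{n}0.npz",i=i,d=d)
    R,t,f,cx,cy=cal(n); print(n,-R.T@t,R[2],f,cx,cy)
s=status.get_state(); print(s)
E
```

```text
top [0.445 0.024 1.417] [ 0.091 -0.017 -0.996] 419.18907422576297 251.06644918982522 193.59231216942274
side [0.23  0.957 0.84 ] [ 0.275 -0.782 -0.559] 437.8852865137773 258.2305434192388 190.7968223337095
{'t': 0.1, 'joint_pos': array([-1.29 ,  0.087,  0.175,  1.66 ,  0.   ,  1.571]), 'dq': array([-0.002, -0.001,  0.001,  0.001, -0.   ,  0.   ]), 'joint_efforts': array([  0.002, -52.156,  46.565,   0.016,   0.   ,  -0.   ]), 'tcp_pos': array([ 0.152, -0.528,  0.231]), 'eef_rot': array([-3.11, -0.44,  0.  ]), 'contact_force': array([-0.79 ,  0.083,  0.769]), 'wrist_torque': array([-0.048,  0.031, -0.046]), 'grip_force': 0.0, 'width': 1.0039270585745859}
```

View pics/top0.png

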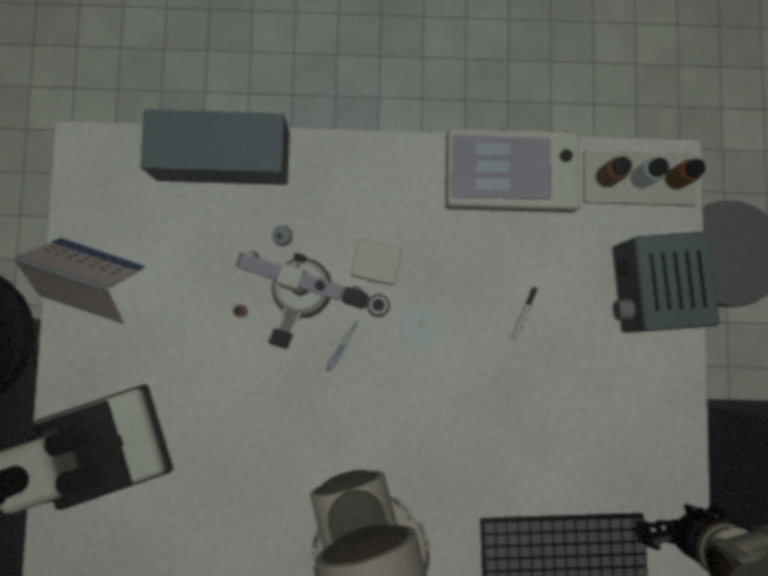

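View pics/side0.png

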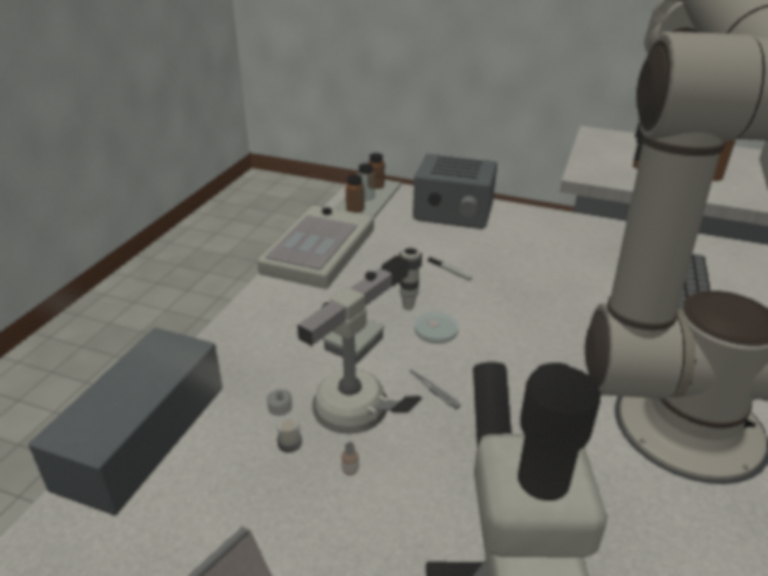

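The top view (768-wide scale) shows the base at (302,288), the lever pad at (281,340), the sleeve from (240,258) to about (340,292), the grip head at (355,297), the microscope ring at (378,305) and the dish at (420,325). The bottle is at (240,311) and the tweezers at (342,346). The side view agrees: the lever is raised towards the robot, and the boom is parked.

Run:
```python
from h import *
np.set_printoptions(precision=4,suppress=True)
z=np.load("top0.npz"); i,d=z["i"],z["d"]; W=cloud("top",d)
x,y,zz=W[...,0],W[...,1],W[...,2]
print("bench z",np.nanmedian(zz[250:300,200:300]))
box=np.zeros(d.shape,bool); box[150:240,140:280]=1
m=box&(zz>.225)&(zz<.262); P=W[m]
c,(w,h),a=cv2.minAreaRect(P[:,:2].astype(np.float32)); print("sleeve+head rect",c,w,h,a,np.median(P[:,2]),len(P))
q=P[:,:2]; mu=q.mean(0); e=np.linalg.svd(q-mu,full_matrices=0)[2][0]; e*=-np.sign(e[1]); s=(q-mu)@e
print("dir",e,"ends",mu+e*s.min(),mu+e*s.max(),s.max()-s.min())
# base: z 0.03-0.055
m=box&(zz>.035)&(zz<.056); p=W[m][:,:2]; print("base n",len(p),cv2.minEnclosingCircle(p.astype(np.float32)),p.mean(0))
hsv=cv2.cvtColor(i,cv2.COLOR_BGR2HSV)
# lever pad: dark
m=np.zeros(d.shape,bool); m[215:240,170:205]=1; m&=i.max(2)<60
P=W[m]; print("pad",m.sum(),np.nanmedian(P,0),np.nanmin(P,0),np.nanmax(P,0))
v,u=np.nonzero(m); print("pad px",u.mean(),v.mean(),onz("top",u.mean(),v.mean(),.078))
for n,(u,v),h in[("ring",(378/1.5,305/1.5),.243),("dish",(280,216.7),.016),("bottle",(160,207),.058),("head",(236,198),.243),("base",(201,192),.046),("slidebox",(251,174),.035),("sleeve rear",(160,172),.239),("tweez",(228,230),.01)]: print(n,onz("top",u,v,h),W[int(v),int(u)])
cv2.imwrite("pics/crop0.png",np.hstack([cv2.resize(i[150:250,150:290],None,fx=5,fy=5,interpolation=cv2.INTER_CUBIC)]))
```

```text
bench z -2.003305919564165e-06
sleeve+head rect (0.5644501447677612, 0.1230548620223999) 0.29918351769447327 0.043086789548397064 72.94812774658203 0.24006009573966008 1183
dir [-0.2872 -0.9579] ends [0.6062 0.2667] [ 0.5202 -0.0198] 0.29916778780718467
base n 1035 ((0.5913477540016174, 0.13092097640037537), 0.196028932929039) [0.5872 0.1185]
pad 119 [0.4617 0.2027 0.0819] [0.4432 0.1834 0.0688] [0.4781 0.2227 0.0924]
pad px 186.73949579831933 225.16806722689077 [0.4614 0.2033 0.078 ]
ring [0.5249 0.0009 0.243 ] [0.5259 0.0009 0.2427]
dish [ 0.4979 -0.0984  0.016 ] [ 0.5001 -0.0981  0.0191]
bottle [0.5181 0.2944 0.058 ] [0.5182 0.2948 0.0561]
head [0.5388 0.0462 0.243 ] [0.5389 0.0462 0.2414]
base [0.5713 0.165  0.046 ] [0.5561 0.1481 0.2111]
slidebox [0.6367 0.0024 0.035 ] [0.6368 0.0023 0.0341]
sleeve rear [0.6073 0.2627 0.239 ] [0.6074 0.2628 0.2386]
tweez [0.4495 0.0743 0.01  ] [0.4495 0.0745 0.0052]
```

View pics/crop0.png

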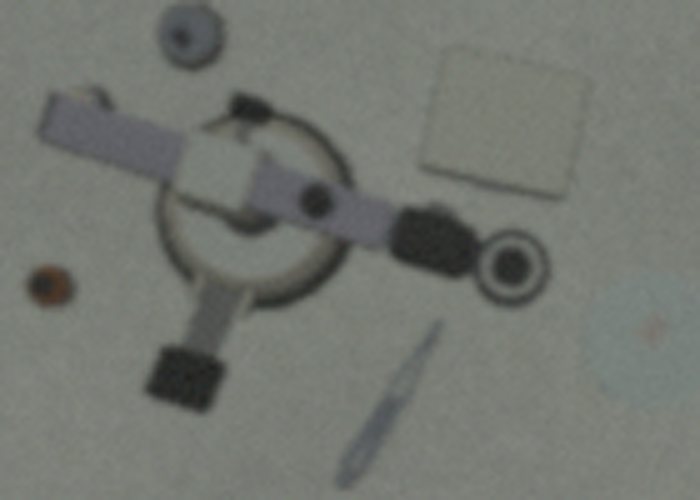

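```bash
cat >> h.py <<'E'
from scipy.spatial.transform import Rotation as Ro
YA=np.arctan2(-.2885,.9575)
col=np.array([.5765,.170]); ex=np.array([.9575,-.2885]); ey=np.array([.2885,.9575])
def go(p,ya=YA):
    np.set_printoptions(precision=3,suppress=True)
    s=status.get_state(); R=Ro.from_rotvec(s["eef_rot"]); y=np.array([np.cos(ya),np.sin(ya),0]); z=np.array([0,0,-1.])
    T=Ro.from_matrix(np.stack([np.cross(y,z),y,z],1))
    print("t",s["t"],"tcp",s["tcp_pos"],"F",s["contact_force"],"w",s["width"],"g",s["grip_force"])
    print("shift cm",R.inv().apply(np.array(p)-s["tcp_pos"])*100,"turn",(R.inv()*T).as_rotvec())
E
python3 -m handwheel '3.5 -4.4 0.6 0 0 -0.07; 7 -8.8 1.2 0 0 -0.14; 10.5 -13.2 1.8 0 0 -0.21; 14 -17.6 2.4 0 0 -0.28; 17.5 -22 3 0 0 -0.35; 21 -26.4 3.6 0 0 -0.42; 24.5 -30.8 4.2 0 0 -0.49; 28 -35.2 4.8 0 0 -0.56' 255 40
python3 -c "
from h import *
go([.4605,.204,.13])"
```

```text
t: 1.1
tcp_pos: [0.3241, -0.111, 0.183]
eef_rot: [2.867, 1.285, 0.001]
contact_force: [2.1, -1.0, -0.1]
width: 0.003
grip_force: 0.0
t 1.1 tcp [ 0.324 -0.111  0.183] F [ 2.126 -1.034 -0.069] w 0.002665992515150887 g 0.0
shift cm [ 32.584 -10.782   5.304] turn [ 0.001 -0.    -0.435]
```

```bash
python3 -m handwheel '5 -1.6 0.8 0 0 -0.065; 10 -3.2 1.6 0 0 -0.13; 15 -5 2.4 0 0 -0.2; 20 -6.6 3.2 0 0 -0.27; 25 -8.2 4 0 0 -0.335; 29 -9.6 4.8 0 0 -0.39; 32.6 -10.8 5.3 0 0 -0.435; 32.6 -10.8 5.3 0 0 -0.435'
python3 - <<'E'
from h import *
go([.4605,.204,.085])
i,d=viewer.camera("side"); u,v=proj("side",[.46,.204,.08]).astype(int); print(u,v)
v0,u0=max(v-70,0),max(u-90,0); cv2.imwrite("pics/s1.png",cv2.resize(i[v0:v0+130,u0:u0+170],None,fx=4,fy=4,interpolation=cv2.INTER_CUBIC)); print(u0,v0)
E
```

```text
t: 2.1
tcp_pos: [0.4608, 0.204, 0.1289]
eef_rot: [-2.521, -1.874, 0.003]
contact_force: [-0.6, -0.9, 0.1]
width: 0.001
grip_force: 0.0
t 2.1 tcp [0.461 0.204 0.129] F [-0.55  -0.905  0.117] w 0.001371463974795893 g 0.0
shift cm [ 0.003 -0.019  4.391] turn [-0.002  0.001  0.001]
270 268
180 198
```

View pics/s1.png

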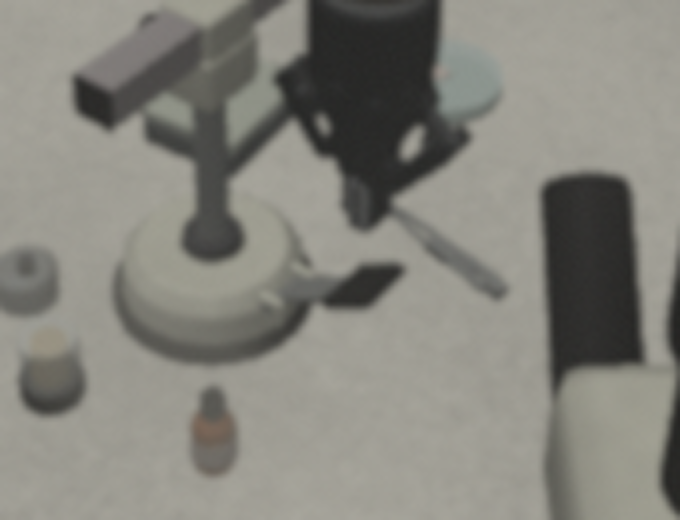

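```bash
python3 -m handwheel '0 0 2.5 0 0 0; 0 0 4.2 0 0 0; 0 -0.2 5 0 0 0; 0 -0.4 5.8 0 0 0; 0 -0.6 6.6 0 0 0; 0 -0.8 7.4 0 0 0; 0 -0.9 8.1 0 0 0; 0 -0.9 8.1 0 0 0'
python3 -m handwheel '0 0 0.4 0 0 0; 0 0 0.4 0 0 0'
```

```text
t: 3.15
tcp_pos: [0.4518, 0.2047, 0.0485]
eef_rot: [-2.524, -1.871, 0.002]
contact_force: [0.8, 0.2, 0.2]
width: 0.004
grip_force: 0.0
t: 3.4
tcp_pos: [0.4522, 0.2049, 0.0451]
eef_rot: [-2.524, -1.871, 0.0]
contact_force: [-0.0, -0.4, -0.3]
width: 0.001
grip_force: 0.0
```

```bash
python3 -m handwheel '0 0 0.2 0 0 0; 0 0 0.2 0 0 0'; python3 -m handwheel '0 0 0.15 0 0 0; 0 0 0.15 0 0 0'
```

```text
t: 3.65
tcp_pos: [0.4524, 0.205, 0.044]
eef_rot: [2.524, 1.871, 0.001]
contact_force: [-2.6, -0.8, 7.1]
width: 0.003
grip_force: 3.0
t: 3.9
tcp_pos: [0.4525, 0.2051, 0.0438]
eef_rot: [2.524, 1.871, 0.003]
contact_force: [-7.4, -3.1, 17.8]
width: -0.001
grip_force: 8.7
```

```bash
python3 -m handwheel '0 0 -3 0 0 0; 0 0 -9 0 0 0; 0 0 -15 0 0 0; 0 0 -21 0 0 0; -1 1 -26.5 0 0 0; -5 5 -27 0 0 0; -9 9 -27 0 0 0; -12 12 -27 0 0 0' 60
python3 -m handwheel '0 0 0 0 0 0; 0 0 0 0 0 0'
python3 - <<'E'
from h import *
go([.5396,.0474,.30])
i,d=viewer.camera("side"); W=cloud("side",d); np.savez("s2.npz",i=i,d=d)
m=(W[...,2]>.03)&(W[...,2]<.1)&(np.hypot(W[...,0]-.455,W[...,1]-.206)<.04)&(i.max(2)<70)
print("pad",m.sum(),W[m].mean(0),W[m].max(0),W[m].min(0))
it,dt=viewer.camera("top"); np.savez("t2.npz",i=it,d=dt)
u,v=proj("side",[.53,.1,.2]).astype(int); c=i[v-65:v+85,u-90:u+90]; a=cv2.resize(c,None,fx=3,fy=3,interpolation=cv2.INTER_CUBIC)
cv2.imwrite("pics/s2.png",a)
E
```

```text
t: 4.9
tcp_pos: [0.533, 0.0533, 0.3119]
eef_rot: [2.524, 1.87, 0.001]
contact_force: [-0.2, 1.0, 0.3]
width: 0.764
grip_force: 0.0
t: 5.15
tcp_pos: [0.532, 0.0554, 0.3117]
eef_rot: [-2.524, -1.87, 0.0]
contact_force: [0.3, 0.2, 0.0]
width: 0.768
grip_force: 0.0
t 5.15 tcp [0.532 0.055 0.312] F [0.254 0.204 0.035] w 0.7675067815079978 g 0.0
shift cm [-0.542  0.956  1.173] turn [-0.    -0.    -0.003]
pad 158 [0.449 0.21  0.046] [0.47  0.23  0.051] [0.429 0.187 0.041]
```

View pics/s2.png

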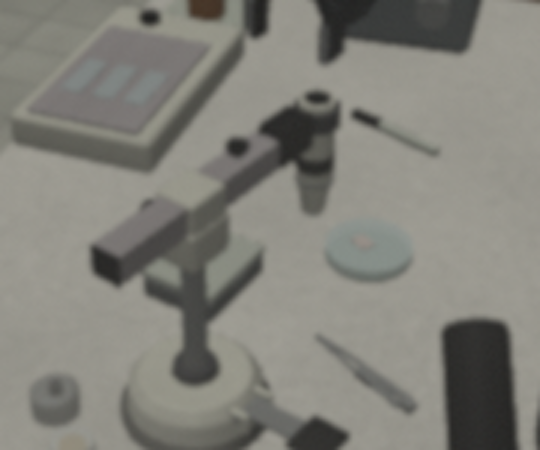

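The lever lies level (pad z ≈ 0.046), the head is at (287,135) in the crop and the fingers are above it. I'll check the head position once more, using the side view and the sleeve line.

Run:
```python
from h import *
np.set_printoptions(precision=4,suppress=True)
z=np.load("s2.npz"); i,d=z["i"],z["d"]; W=cloud("side",d); X=(W[...,:2]-col)@ex; Y=(W[...,:2]-col)@ey; Z=W[...,2]
m=(abs(Z-.2395)<.004)&(abs(X)<.03)&(Y<.1)&(Y>-.098)&(abs(Y)>.03)&(i.max(2)>70); print("sleeve top x: mean/pct",X[m].mean(),np.percentile(X[m],[3,97]),np.polyfit(Y[m],X[m],1),Y[m].max())
m=(Z>.2365)&(Z<.248)&(Y<-.1)&(Y>-.15)&(abs(X)<.03)&(i.max(2)<60); print("head top",m.sum(),np.percentile(X[m],[3,50,97]),np.percentile(Y[m],[3,50,97]),np.median(Z[m]))
m=(Z>.238)&(Z<.248)&(Y<-.15)&(Y>-.21)&(abs(X)<.04); print("ring",m.sum(),np.percentile(X[m],[2,98]),np.percentile(Y[m],[2,98]))
h=col-.128*ey; print(h); go([*h,.206])
```

```text
sleeve top x: mean/pct -0.002027628726869454 [-0.0148  0.0135] [ 0.0154 -0.0023] 0.09994712610786849
head top 107 [-0.0161 -0.0075  0.0064] [-0.1457 -0.1234 -0.1072] 0.24345779292845016
ring 89 [-0.0172  0.0143] [-0.1905 -0.1508]
[0.5396 0.0474]
t 5.25 tcp [0.532 0.056 0.312] F [-0.293  0.522 -0.09 ] w 0.7637854421997874 g 0.0
shift cm [-0.6    0.988 10.597] turn [ 0.    -0.    -0.001]
```

```bash
python3 -m handwheel '-0.5 0.85 2 0 0 0; -0.5 0.85 5 0 0 0; -0.5 0.85 8 0 0 0; -0.5 0.85 10.6 0 0 0; -0.5 0.85 10.6 0 0 0'
python3 -m handwheel '0 0 0 0 0 0; 0 0 0 0 0 0; 0 0 0 0 0 0; 0 0 0 0 0 0; 0 0 0 0 0 0; 0 0 0 0 0 0' 255 40
```

```text
t: 5.88
tcp_pos: [0.5376, 0.0488, 0.2043]
eef_rot: [-2.521, -1.872, 0.004]
contact_force: [-0.7, 0.6, 0.5]
width: 0.765
grip_force: 0.0
t: 6.62
tcp_pos: [0.5407, 0.048, 0.2081]
eef_rot: [2.521, 1.869, 0.007]
contact_force: [5.6, -1.2, 5.3]
width: 0.356
grip_force: 41.3
```

```bash
python3 -m handwheel '-0.5 0.2 -0.2 0 0 0; -2 0.2 -0.2 0 0 0; -4 0.2 -0.2 0 0 0; -6 0.2 -0.2 0 0 0; -8 0.2 -0.2 0 0 0; -9.5 0.2 -0.2 0 0 0; -10 0.2 -0.2 0 0 0; -10 0.2 -0.2 0 0 0'
python3 -m handwheel '0 0 0 0 0 0; 0 0 0 0 0 0'
python3 - <<'E'
from h import *
go([.5407,.048,.2081])
for n in("top","side"):
    i,d=viewer.camera(n); np.savez(f"{n}3.npz",i=i,d=d)
    m=proj(n,[*(col-.15*ey),.234]); print(n,m,proj(n,[*(col-.1*ey),.239]))
    u,v=m.astype(int); cv2.imwrite(f"pics/{n}3.png",cv2.resize(i[v-35:v+35,u-45:u+45],None,fx=8,fy=8,interpolation=cv2.INTER_CUBIC))
a=cv2.imread("pics/top3.png");b=cv2.imread("pics/side3.png"); cv2.imwrite("pics/b3.png",cv2.resize(np.vstack([a[:,:],b]),None,fx=.53,fy=.53))
E
```

```text
t: 7.62
tcp_pos: [0.5117, -0.0483, 0.2081]
eef_rot: [-2.524, -1.87, -0.001]
contact_force: [-1.4, 3.7, -1.6]
width: 0.356
grip_force: 44.5
t: 7.88
tcp_pos: [0.5118, -0.0479, 0.2081]
eef_rot: [2.523, 1.871, 0.001]
contact_force: [-1.1, 4.0, 0.3]
width: 0.351
grip_force: 44.6
t 7.875 tcp [ 0.512 -0.048  0.208] F [-1.084  4.03   0.318] w 0.35117880395928025 g 44.587313532829285
shift cm [10.013 -0.017  0.001] turn [ 0.    -0.    -0.002]
top [242.989 200.393] [226.14  194.732]
side [267.317 174.263] [255.891 180.764]
```

View pics/side3.png

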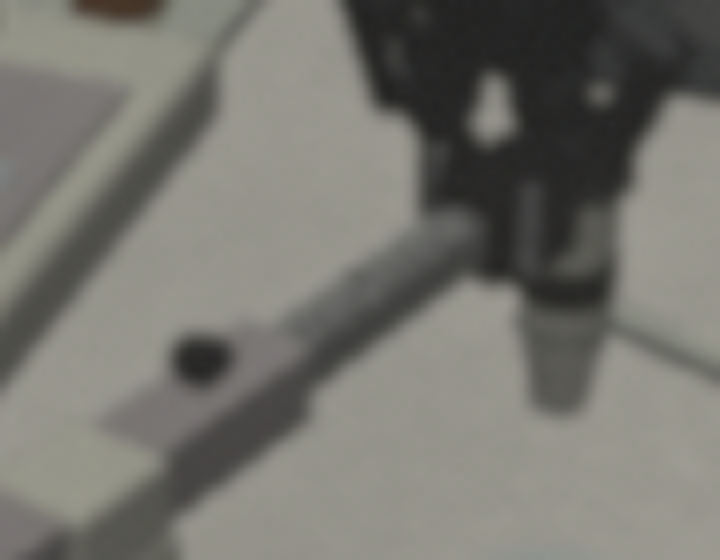

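View pics/top3.png

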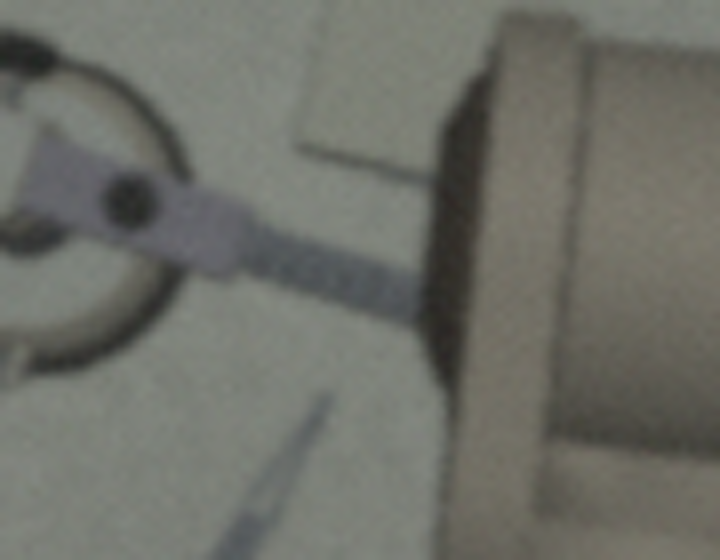

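The pictures show the head gripped and the boom drawn out, with the bar visible from the mouth (about (245,240) in the top crop) to the wrist. The TCP travelled 100.1 mm. I'll check the scale lines using an averaged profile along the bar.

Run:
```python
from h import *
np.set_printoptions(precision=1,suppress=True,linewidth=160)
s=np.arange(-.092,-.206,-.002)
A={n:np.mean([viewer.camera(n)[0].astype(np.float32).mean(2) for _ in range(10)],0) for n in("top","side")}
for n in A:
    G=A[n]
    for h in(-.006,-.003,0,.003,.006):
        q=np.array([proj(n,[*(col+ey*y+ex*(h)),.234]) for y in s]).astype(np.float32)
        print(n,h,cv2.remap(G,q[None,:,0],q[None,:,1],cv2.INTER_CUBIC)[0].round().astype(int).tolist())
    u,v=proj(n,[*(col-.145*ey),.234]).astype(int); c=G[v-25:v+25,u-32:u+32]; c=np.clip((c-40)*2,0,255).astype(np.uint8)
    cv2.imwrite(f"pics/{n}4.png",cv2.resize(c,None,fx=10,fy=10,interpolation=cv2.INTER_CUBIC))
a=[cv2.resize(cv2.imread(f"pics/{n}4.png"),(384,300)) for n in A]; cv2.imwrite("pics/b4.png",np.hstack(a))
```

```text
top -0.006 [104, 104, 103, 102, 97, 91, 87, 85, 82, 79, 80, 84, 85, 82, 80, 81, 84, 85, 84, 82, 83, 86, 87, 87, 85, 84, 85, 86, 83, 81, 82, 85, 86, 84, 82, 83, 84, 83, 74, 63, 52, 45, 42, 43, 44, 46, 51, 66, 86, 100, 108, 109, 109, 109, 109, 109, 109]
top -0.003 [104, 104, 103, 101, 97, 91, 87, 87, 84, 81, 81, 84, 84, 81, 78, 80, 85, 87, 84, 82, 84, 87, 89, 86, 83, 84, 88, 88, 85, 82, 82, 86, 89, 85, 81, 82, 83, 79, 69, 56, 47, 43, 43, 45, 45, 49, 59, 75, 94, 106, 109, 109, 109, 109, 109, 109, 109]
top 0 [102, 103, 101, 98, 93, 88, 88, 88, 87, 85, 84, 86, 86, 84, 81, 83, 87, 88, 87, 85, 85, 87, 87, 86, 84, 85, 88, 89, 86, 83, 83, 86, 89, 87, 84, 83, 82, 76, 65, 52, 44, 43, 44, 45, 47, 50, 65, 83, 99, 108, 109, 109, 109, 109, 109, 109, 109]
top 0.003 [101, 103, 102, 100, 96, 91, 89, 89, 89, 89, 88, 89, 89, 89, 87, 87, 88, 89, 89, 88, 88, 89, 91, 90, 88, 89, 90, 89, 86, 83, 83, 87, 89, 88, 88, 88, 85, 77, 63, 50, 43, 42, 44, 45, 48, 55, 67, 86, 101, 106, 109, 110, 109, 109, 108, 108, 109]
top 0.006 [103, 103, 102, 98, 95, 90, 89, 91, 92, 93, 92, 92, 93, 94, 93, 93, 93, 94, 94, 93, 93, 
[... 789 characters left out ...]
, 95, 97, 97, 98, 98, 99, 97, 96, 97, 97, 97, 97, 97, 98, 100, 102, 102, 102, 102, 101, 101, 100, 99, 97, 96, 95, 94, 89]
side 0.003 [119, 120, 119, 119, 119, 119, 119, 118, 116, 112, 109, 104, 102, 101, 101, 100, 100, 100, 101, 102, 104, 104, 103, 104, 103, 102, 101, 98, 96, 95, 95, 96, 99, 101, 102, 103, 103, 103, 103, 104, 102, 102, 102, 103, 104, 105, 106, 106, 106, 105, 104, 102, 99, 98, 95, 92, 89]
side 0.006 [114, 117, 118, 119, 119, 119, 120, 119, 119, 117, 116, 112, 110, 108, 108, 108, 109, 109, 109, 110, 109, 110, 111, 111, 111, 111, 109, 107, 105, 101, 100, 100, 103, 105, 108, 109, 109, 110, 111, 112, 111, 112, 110, 110, 111, 111, 112, 112, 113, 111, 109, 105, 101, 97, 92, 88, 84]
```

View pics/b4.png

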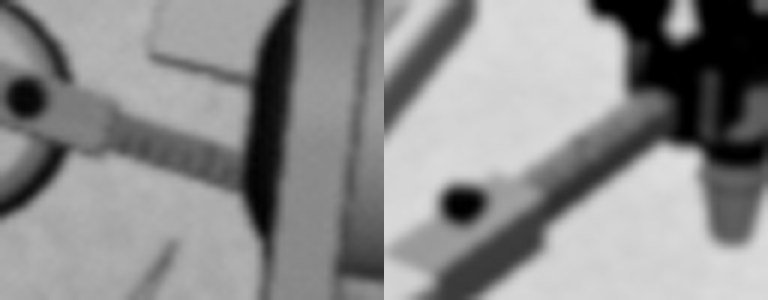

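The 50 mm line shows clearly in the top profile at s = −0.1505, against the mouth at −0.1009, which gives a reading of about 99.6. I'll cross-check with how far the microscope tube has moved between the two side pictures.

Run:
```python
from h import *
np.set_printoptions(precision=4,suppress=True)
for f in("side0.npz","s2.npz","side3.npz"):
    z=np.load(f); W=cloud("side",z["d"]); X=(W[...,:2]-col)@ex; Y=(W[...,:2]-col)@ey; Z=W[...,2]
    r=[]
    for a,b in((.128,.145),(.145,.165),(.165,.185)):
        m=(Z>a)&(Z<b)&(abs(X)<.04)&(Y<-.14)&(Y>-.32); r.append((m.sum(),np.median(X[m]),np.median(Y[m])))
    print(f,np.array(r))
go([.5407,.048,.2081])
```

```text
side0.npz [[38.     -0.0072 -0.168 ]
 [65.     -0.0096 -0.1658]
 [74.     -0.0091 -0.1642]]
s2.npz [[41.     -0.0068 -0.1678]
 [62.     -0.0085 -0.1657]
 [77.     -0.0104 -0.1649]]
side3.npz [[35.     -0.0058 -0.2682]
 [59.     -0.0081 -0.2658]
 [67.     -0.0105 -0.2643]]
t 8.975 tcp [ 0.512 -0.048  0.208] F [-1.671  4.98   0.672] w 0.35174929099136126 g 44.67576026916504
shift cm [10.025 -0.02   0.002] turn [ 0.    -0.    -0.002]
```

The tube moved 100.0 mm, which agrees with both the TCP travel and the scale lines. The grip is holding at 0.35 opening (30 mm, so the button is in) and 45 N, so I'm handing in.

```bash
python3 -c "
from bench import robot
print(robot.close_job())"
```

```text
the job is handed in; nothing more can be done
None
```

I handed in the job with the base lever snapped down and the boom held at about 100 mm, the grip still squeezed with its lock button in; the dish and loose items were not touched, as far as I could see.

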